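# Find the analyser's floating foot with a feeler shim and pack it

### The job

The white analyser module rocks because one of its four feet does not quite reach the bench, and you cannot see which. Take the feeler shim by its grip and, keeping its tongue flat on the bench, try it from outside under one foot after another: where it jams do not force it but draw it back and try the next; where it slides in with a light drag push it gently home, square to the module's side, until its shoulder meets the foot, and leave it there. Do not disturb the flask, the jar or the pot.

Things in the scene. Friction and masses are not known exactly. Their poses are not given: they have to be found in the camera images.
- analyser: low white analyser module, fixed, 150 mm (x) by 240 mm (y), its underside 28 mm and its highest fitting 94 mm above the bench. Origin on the bench under its centre; z up. Near each corner a lug, 34 mm wide along x, 43 to 58 mm above the bench, stands out 44 mm from its +y or -y side with a round black rubber foot below, reachable along the module's y axis from outside
- foot_fl (a point): point on the bench under the centre of the foot at the analyser's -x, +y corner (axes of the analyser). Each foot: 36 mm diameter, 13 mm tall, centre 26 mm out from the side wall, its lower edge bevelled: 16 mm diameter at the sole, full diameter from 3 mm above the sole
- foot_fr (a point): the same at the -x, -y corner. Three feet stand hard on the bench: there the tongue's end butts on the rubber rim, which gives 1 mm sideways per 6 N, at most 4 mm. The sole of the fourth, another one at each start, hangs 3 mm above the bench and gives upward (1 to 2 N): the tongue, kept flat on the bench, slides under it with a drag of some 1 to 5 N; held over 1.5 mm above the bench it butts there too
- foot_rl (a point): the same at the +x, +y corner
- foot_rr (a point): the same at the +x, -y corner
- shim: feeler shim lying on the bench, 104 mm long, 150 g: a flat steel tongue, then a black shoulder, then an upright black grip. Origin on its underside below the middle of the shoulder's front face; x points along the tongue to its tip, z up. Grip: upright block 48 mm long (x from -62 to -14), 14 mm thick (y), its top 60 mm above the underside; its middle is at x = -38 mm, y = 0
- tongue: the part of the shim that goes to the foot (same origin and axes as the shim, rigid with it): tongue 24 mm wide, 4 mm thick, x from 0 to 42 mm; behind it the shoulder, x from -14 to 0, 28 mm wide, 14 mm high, which stops against the foot's rim
- seat (a point): point on the shim's underside, 18 mm ahead of the shoulder on the tongue's centre line: lies under the foot's centre when the shim is fully home
- flask: conical amber flask, 84 mm wide, 160 mm tall, origin under its centre; bystander
- reagent: white reagent jar, 72 mm diameter, 150 mm tall, origin under its centre; bystander
- pot: small white pot with black cap, 48 mm diameter, 55 mm tall, origin under its centre; bystander
There are look-alikes about, which are no part of the job. Several things look just like the shim: the one meant starts farthest from the robot's base.

How it is judged:
By the outcome, as a careful person would: the job done as asked, in the order asked, and still so for the second after the job is handed in, with the robot touching nothing.
It also fails if it takes over 70 s, if anything falls off the work surface, if the arm or the gripper's body presses on something with over 40 N, if the wrist force passes 120 N, or if a joint passes its speed limit or range.

### The arm

A 6-joint arm with a two-finger parallel gripper is mounted at the origin on the work surface. World frame = base frame: x ahead of the robot, y to its left, z up, the work surface at z = 0. Lengths are in mm, angles in rad, forces in N, time in s.
With the tool pointing down it reaches from about 400 to 925 mm from the base axis. Payload 12.5 kg.
Tool frame: the origin (TCP) lies between the finger pads; the fingertips stand 14 mm ahead of it and the grasp point (between the pads) lies 5 mm behind it; x points along the fingers, y is the direction in which the jaws open and shut, and the axes are right-handed (so a half turn about x gives the same grasp; the last joint's range is limited). The gripper opens to 95 mm and grips with 3 to 60 N. Pads are 20 mm wide; open, the fingers measure 119 mm over their backs; the gripper's body (75 mm by 180 mm) begins 59 mm behind the grasp point.
Start: joints at [-1.278, 0.491, 1.559, -0, 1.092, -0.106], TCP at [242.719, -575.962, 228.661] pointing down, gripper open.
Joint ranges: [-3.1, 3.1], [-0.84, 2.19], [0.05, 2.79], [-1.13, 4.28], [0.06, 2.93], [-2.69, 2.69]. Speed limits (rad/s): [2.22, 2.22, 2.79, 3.14, 3.14, 3.14].

### API

Orientations are given as [roll, pitch, yaw] about the fixed x, y, z axes, in that order (R = Rz(yaw) Ry(pitch) Rx(roll)).
In Python, from cell import env, cams gives the robot as it stands.
- The arm moves only by the tool carry_out, never from a script. Its arguments are lists of equal length, an entry for each row: "grip": the closure, from -1 (fully open) to 1 (shut); "linear": the shift along the tool's x, y, z scaled (see below), a list of three; "turn": the turn about the tool's x scaled (see below). In form: {"grip": [grip, ...], "linear": [[tx, ty, tz], ...], "turn": [turn, ...]}. A call has 1 to 5 rows; each row shifts and turns the commanded pose from where the row before left it, along the tool's axes as they then stand; what a row does not reach is not made up. The controller multiplies each number of a shift by 0.5 m and each number of a turn by 180 degrees. A row lasts 1/10 s, in which the tool goes at most 50 mm and 8.59 degrees, less where a joint would pass 70% of its speed; a pose out of reach is approached as far as the arm can. A call with a number of a shift or a turn outside -1 to 1 is refused whole. A call with a gripper value outside its range is refused whole. The fingers move at their own pace and stop on an object; the grip force is fixed at half the most. Time passes only in rows, so rows that do not move let the fingers close. It gives the time, the measured TCP pose, the force and the opening at its end, in the units of the state.
- env.state(): the state, without advancing time (a new reading comes with each control period).
- cams.read_camera(name): name is "scene" or "top"; returns the picture (384x512x3 uint8, blue, green, red); there is no depth.
- cams.camera_info(name): a dict with "fx", "fy", "cx", "cy" (pixels), "view" (4x4, takes a point from world to camera coordinates). Camera axes: x right, y down, z forward; pixel columns grow to the right and rows downward; lengths in mm; the calibration is good to about 2 mm. A picture is of the moment at which its call begins. camera_info takes no time and is no camera call.
- env.job_done(): hands the job in, once; it reports no verdict.
The state is a dict: "t": time; "joints": joint angles; "qvel": joint speeds; "tau": joint torques, N m; "eef_pos": TCP position; "tcp_rot": TCP orientation; "ft_force": force on the tool from outside, world axes, zero at the start; "moment": the same for the moment, N m; "opening": opening from 0.0 (shut) to 1.0 (fully open).
Only numpy, scipy, OpenCV 4.12 (cv2) and the standard library are available. Lean on these libraries where they do the work, as an engineer would, in place of code of your own. Each camera call takes 0.05 s, during which the arm holds its last target. There are 200 camera calls.

## Working session

There is one attempt and no reset: what is moved stays moved. The work goes in short steps, Python scripts to look and compute and a tool call to move; the robot and the scene stay as the last step left them, time stands still between calls to the robot, and variables do not carry over. Pictures are saved under pics/ and viewed, about 8 in all and at most 12, crops included, and the job is handed in when it is done.

Besides the shell and the picture viewer there is one more tool, called after "Request:" as name(argument=value, ...), one argument or row to a line, values as JSON. carry_out: Moves the arm, as the interface text tells. Shifts and turns lie within -1 to 1; 1 stands for 0.5 m of shift or 180 degrees of turn. Its arguments: {"type":"object","properties":{"grip":{"type":"array"},"linear":{"type":"array"},"turn":{"type":"array"}},"required":["grip","linear","turn"]}

```bash
ls; mkdir -p pics; python3 - <<'E'
from cell import env,cams
import cv2
s=env.state();print(s)
for n in("scene","top"):
    im=cams.read_camera(n);cv2.imwrite(f"pics/{n}0.png",im)
    i=cams.camera_info(n);print(n,i)
a=cv2.imread("pics/scene0.png");b=cv2.imread("pics/top0.png")
cv2.imwrite("pics/s0.png",cv2.resize(a,(800,600)));cv2.imwrite("pics/t0.png",cv2.resize(b,(800,600)))
E
```

```text
pics
{'t': 0.0, 'joints': array([-1.27754748e+00,  4.91568301e-01,  1.55948052e+00, -1.15072889e-05,
        1.09170840e+00, -1.05591524e-01]), 'qvel': array([-1.74453208e-03,  2.83914172e-05, -8.42981221e-04,  4.18225871e-04,
       -1.78549536e-03, -5.00313889e-04]), 'tau': array([ 6.72186070e-04, -6.12644434e+01, -2.58184505e+01,  6.93126116e-02,
        4.82182286e-02, -9.44367912e-05]), 'eef_pos': array([ 242.67071335, -575.69861233,  228.04561561]), 'tcp_rot': array([-1.66762464,  1.56963172,  1.8728137 ]), 'ft_force': array([-0.02777658, -0.67909884,  0.0864439 ]), 'moment': array([0.00997471, 0.03441322, 0.0364536 ]), 'opening': 0.9998312990788462}
scene {'fx': 432.9878907347884, 'fy': 432.9878907347884, 'cx': 255.99358634703984, 'cy': 180.00849962413594, 'view': array([[-8.65806372e-01,  5.00119968e-01, -1.61041362e-02,
         4.48641070e+02],
       [ 4.04596392e-01,  6.80774135e-01, -6.10613082e-01,
        -1.70046341e+02],
       [-2.94416515e-01, -5.35188373e-01, -7.91765319e-01,
         1.36338808e+03],
       [ 0.00000000e+00,  0.00000000e+00,  0.00000000e+00,
         1.00000000e+00]])}
top {'fx': 371.48985771914585, 'fy': 371.48985771914585, 'cx': 256.16141053582464, 'cy': 193.22219187899725, 'view': array([[-1.47769661e-02, -9.99879798e-01, -4.69361917e-03,
         3.99767646e+00],
       [-9.82330304e-01,  1.53931722e-02, -1.86521375e-01,
         5.18965673e+02],
       [ 1.86571205e-01,  1.85446431e-03, -9.82439691e-01,
         7.67987031e+02],
       [ 0.00000000e+00,  0.00000000e+00,  0.00000000e+00,
         1.00000000e+00]])}
```

View pics/s0.png

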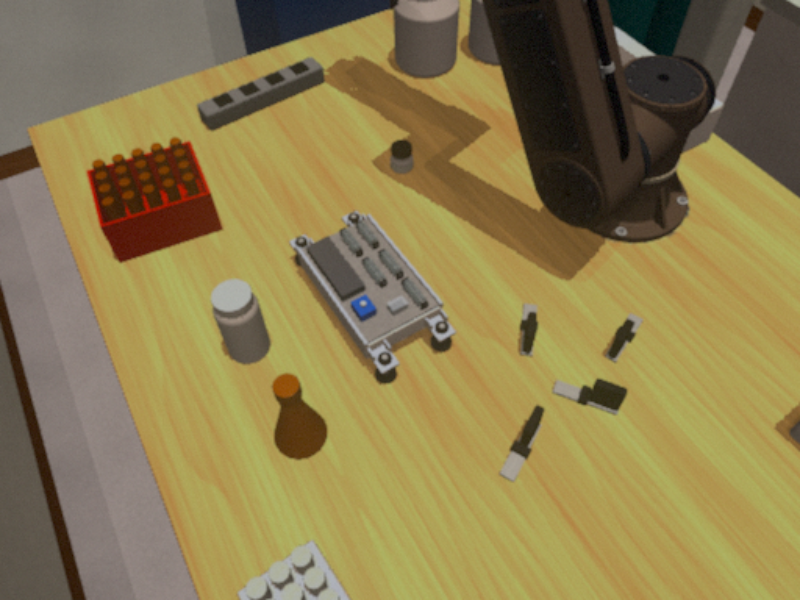

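View pics/t0.png

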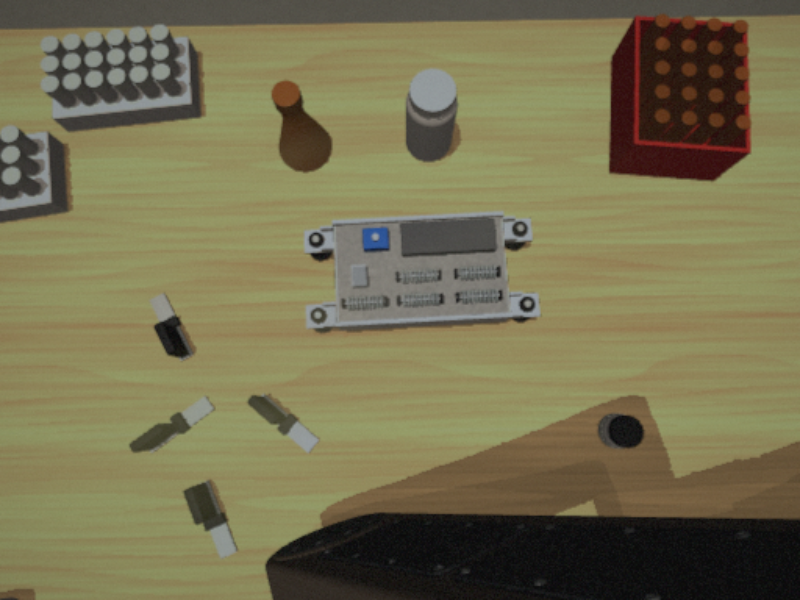

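Both views show the analyser with its long axis nearly along world y. Four shims lie on the +y side. The farthest from the base is at about (170,325) in top and (517,445) in scene, both at 800-px scale. Next I'll enlarge crops to measure.

```bash
cat > h.py <<'E'
import numpy as np,cv2
from cell import env,cams
def ray(n,uv,z):
    i=cams.camera_info(n);V=i["view"];R=V[:3,:3];c=-R.T@V[:3,3]
    d=R.T@np.array([(uv[0]-i["cx"])/i["fx"],(uv[1]-i["cy"])/i["fy"],1]);return c+d*(z-c[2])/d[2]
def proj(n,p):
    i=cams.camera_info(n);q=i["view"]@np.append(p,1);return np.array([i["fx"]*q[0]/q[2]+i["cx"],i["fy"]*q[1]/q[2]+i["cy"]])
def tri(a,b):
    A=[]
    for n,uv in(("scene",a),("top",b)):
        i=cams.camera_info(n);P=np.array([[i["fx"],0,i["cx"]],[0,i["fy"],i["cy"]],[0,0,1]])@i["view"][:3];A.append(P)
    X=cv2.triangulatePoints(A[0],A[1],np.float64(a),np.float64(b));return X[:3,0]/X[3,0]
E
python3 - <<'E'
from h import *
t=cv2.imread("pics/top0.png");s=cv2.imread("pics/scene0.png")
c1=cv2.resize(t[130:218,185:355],None,fx=4.7,fy=4.7,interpolation=cv2.INTER_CUBIC)
cv2.imwrite("pics/c1.png",c1)
c2=cv2.resize(s[130:250,180:295],None,fx=4.8,fy=4.8,interpolation=cv2.INTER_CUBIC)
c3=cv2.resize(t[180:235,90:130],None,fx=5,fy=5,interpolation=cv2.INTER_CUBIC)
c4=cv2.resize(s[250:312,310:360],None,fx=4.8,fy=4.8,interpolation=cv2.INTER_CUBIC)
C=np.zeros((600,800,3),np.uint8);C[:c2.shape[0],:c2.shape[1]]=c2
C[:c3.shape[0],555:555+c3.shape[1]]=c3;C[290:290+c4.shape[0],555:555+c4.shape[1]]=c4
cv2.imwrite("pics/c2.png",C)
def comps(im,m,lo,hi):
    n,l,st,ce=cv2.connectedComponentsWithStats(m.astype(np.uint8))
    return [(k,st[k],ce[k],l) for k in range(1,n) if lo<st[k][4]<hi]
for n,im,roi in(("top",t,(60,260,80,300)),("scene",s,(180,320,300,420))):
    hsv=cv2.cvtColor(im,cv2.COLOR_BGR2HSV).astype(int)
    m=(hsv[...,1]<70)&(hsv[...,2]>115);m2=np.zeros_like(m);y0,x0=(170,80) if n=="top" else (180,300);m2[y0:365,x0:(215 if n=="top" else 420)]=1
    for k,st,ce,l in comps(im,m&m2,20,600):
        pts=np.argwhere(l==k)[:,::-1].astype(np.float32)
        w=np.array([ray(n,p,4)[:2] for p in pts],np.float32);r=cv2.minAreaRect(w)
        print(n,ce.round(1),st[4],ray(n,ce,4).round(1),r)
E
```

```text
top [205.7 199.3] 251 [515.  113.3   4. ] ((537.396484375, 116.22311401367188), (94.11518859863281, 44.11933135986328), 0.36666643619537354)
top [103.  196.4] 178 [525.5 351.9   4. ] ((525.6004638671875, 351.5935974121094), (39.142433166503906, 25.19572639465332), 27.296939849853516)
top [126.1 262.6] 221 [373.6 290.6   4. ] ((373.75555419921875, 290.4349365234375), (26.156713485717773, 41.516845703125), 36.76895523071289)
top [193.5 279.3] 230 [334.8 138.5   4. ] ((334.7559509277344, 138.75497436523438), (42.98860168457031, 26.27138900756836), 49.3511962890625)
top [142.1 346.1] 239 [195.9 247.    4. ] ((195.7213134765625, 246.9191131591797), (42.43764114379883, 24.91321563720703), 23.961965560913086)
scene [337.9 198.3] 61 [332.5 129.8   4. ] ((333.41082763671875, 134.16580200195312), (34.79996109008789, 22.629589080810547), 47.17757797241211)
scene [406.2 205.6] 53 [188.4 243.5   4. ] ((193.5322265625, 243.0099334716797), (33.9929084777832, 21.9354248046875), 27.74148178100586)
scene [362.5 249.5] 137 [374.  289.2   4. ] ((374.09381103515625, 289.0691833496094), (24.15409278869629, 40.06050109863281), 37.66840744018555)
scene [385.3 260.7] 38 [345.  342.6   4. ] ((345.2695617675781, 341.9954833984375), (5.382160186767578, 44.695953369140625), 35.39443588256836)
scene [327.6 298. ] 173 [525.2 348.9   4. ] ((524.7634887695312, 348.51348876953125), (42.983253479003906, 22.53139305114746), 29.51667594909668)
```

View pics/c1.png

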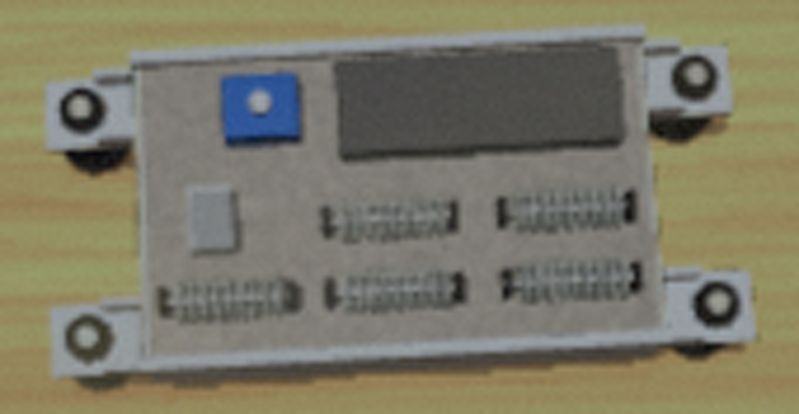

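View pics/c2.png

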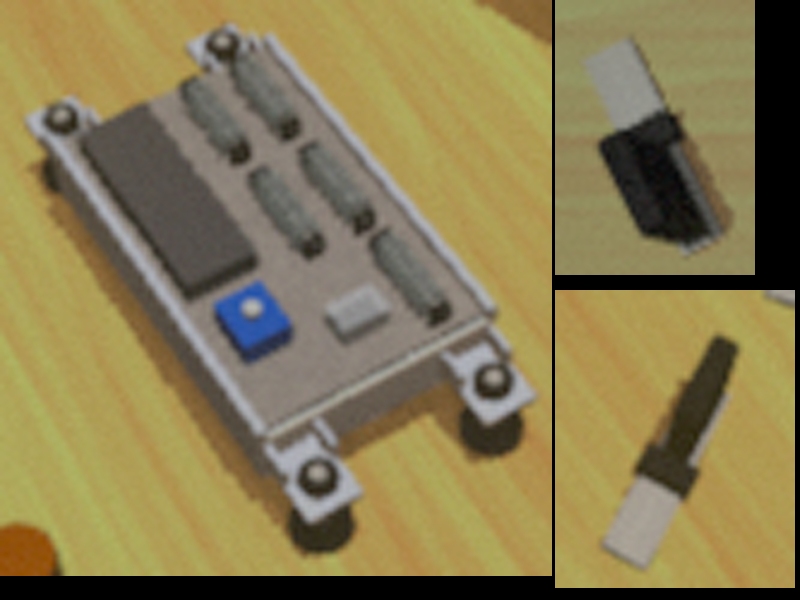

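```bash
python3 - <<'E'
from h import *
from scipy.spatial.transform import Rotation as Ro
sc={'+x+y':(318,476),'-x+y':(493,379),'+x-y':(61,118),'-x-y':(221,44)}
tp={'+x+y':(82,108),'-x+y':(88,338),'+x-y':(695,77),'-x-y':(717,303)}
K={}
for k in sc:
    a=np.array(sc[k])/4.8+[180,130]-.4;b=np.array(tp[k])/4.7+[185,130]-.4
    K[k]=tri(a,b);print(k,K[k].round(1),ray('top',b,66).round(1),ray('scene',a,66).round(1), np.abs(proj('top',K[k])-b).round(1))
P=np.array(list(K.values()));print('c',P.mean(0).round(1))
v=(K['+x+y']+K['-x+y']-K['+x-y']-K['-x-y'])/2;print('len y',np.linalg.norm(v[:2]),np.degrees(np.arctan2(-v[0],v[1])))
v=(K['+x+y']-K['-x+y']+K['+x-y']-K['-x-y'])/2;print('len x',np.linalg.norm(v[:2]),np.degrees(np.arctan2(v[1],v[0])))
S=800/512
for n,a,b,in(('flask cap',(287,383),(287,93)),('jar cap',(233,292),(433,85)),('pot cap',(401,148),(626,431))):
    X=tri(np.array(a)/S,np.array(b)/S);print(n,X.round(1))
print('flask base top/scene',ray('top',np.array((306,150))/S,15),ray('scene',np.array((301,440))/S,15))
print('jar base',ray('top',np.array((429,140))/S,15),ray('scene',np.array((250,345))/S,15))
print('pot',ray('top',np.array((626,431))/S,55))
print(Ro.from_euler('xyz',env.state()['tcp_rot']).as_matrix().round(3))
E
```

```text
+x+y [612.1 114.8  56.2] [608.5 113.7  66. ] [615.  119.8  66. ] [0.2 0.2]
-x+y [501.8 110.3  56.8] [499.4 109.6  66. ] [506.  114.8  66. ] [0.3 0.4]
+x-y [ 622.9 -176.4   57.1] [ 619.  -173.6   66. ] [ 625.8 -169.6   66. ] [0.4 0.5]
-x-y [ 513.9 -180.8   57.1] [ 511.1 -177.9   66. ] [ 517.8 -173.9   66. ] [0.4 0.5]
c [562.7 -33.   56.8]
len y 291.3585122369629 2.253858107439318
len x 109.73530189256432 2.3251747437295087
flask cap [775.9 139.3 161.4]
jar cap [783.1 -49.4 159.9]
pot cap [ 338.  -304.9   52.3]
flask base top/scene [766.46186528 138.18992907  15.        ] [783.08866862 155.49148299  15.        ]
jar base [779.80955668 -52.10888623  15.        ] [784.99556012 -44.92526633  15.        ]
pot [ 337.34790208 -303.20954213   55.        ]
[[-0.     0.388 -0.922]
 [ 0.001 -0.922 -0.388]
 [-1.    -0.001 -0.   ]]
```

```bash
cat > plan.py <<'E'
from h import *
from scipy.spatial.transform import Rotation as Ro
def plan(wps,grip,pose=None):
    """wps: (x,y,z,ytool_deg,rows); prints calls of 5 rows"""
    s=env.state();M=Ro.from_euler('xyz',s['tcp_rot']).as_matrix()
    p=s['eef_pos'].copy();a=np.degrees(np.arctan2(M[1,1],M[0,1]))
    if pose is not None:p,a=np.array(pose[:3],float),pose[3]
    L=[];T=[]
    for x,y,z,ya,n in wps:
        p0=p.copy();d=(ya-a)/n
        for i in range(n):
            g=p0+(np.array([x,y,z])-p0)*(i+1)/n
            r=np.radians(a);yt=np.array([np.cos(r),np.sin(r),0]);xt=np.array([0,0,-1.]);zt=np.cross(xt,yt)
            l=np.round([xt@(g-p)/500,yt@(g-p)/500,zt@(g-p)/500],4)+0.;t=round(-d/180,4)+0.
            p=p+500*(l[0]*xt+l[1]*yt+l[2]*zt);a-=t*180;L.append(l.tolist());T.append(t)
    for i in range(0,len(L),5):
        print({"grip":[grip]*len(L[i:i+5]),"linear":L[i:i+5],"turn":T[i:i+5]})
    print('end',p.round(1),round(a,2))
def st():
    s=env.state();M=Ro.from_euler('xyz',s['tcp_rot']).as_matrix()
    print(round(s['t'],2),s['eef_pos'].round(2),'y',round(np.degrees(np.arctan2(M[1,1],M[0,1])),2),s['ft_force'].round(2),round(s['opening'],3),'j6',s['joints'][5].round(2))
E
python3 - <<'E'
from plan import *
plan([(480,-200,200,-67.2+77,10),(473.5,322.3,150,118.4,13)],-1)
E
```

```text
{'grip': [-1, -1, -1, -1, -1], 'linear': [[0.0056, -0.0508, -0.0729], [0.0056, -0.0406, -0.0791], [0.0057, -0.0296, -0.0838], [0.0056, -0.0181, -0.087], [0.0056, -0.0063, -0.0887]], 'turn': [np.float64(-0.0428), np.float64(-0.0428), np.float64(-0.0428), np.float64(-0.0428), np.float64(-0.0428)]}
{'grip': [-1, -1, -1, -1, -1], 'linear': [[0.0056, 0.0056, -0.0887], [0.0057, 0.0175, -0.0872], [0.0056, 0.0291, -0.084], [0.0056, 0.04, -0.0793], [0.0056, 0.0503, -0.0733]], 'turn': [np.float64(-0.0428), np.float64(-0.0428), np.float64(-0.0428), np.float64(-0.0428), np.float64(-0.0428)]}
{'grip': [-1, -1, -1, -1, -1], 'linear': [[0.0077, 0.0128, -0.0793], [0.0077, 0.0242, -0.0767], [0.0077, 0.0351, -0.0723], [0.0077, 0.0452, -0.0664], [0.0077, 0.0544, -0.0592]], 'turn': [np.float64(-0.0464), np.float64(-0.0464), np.float64(-0.0464), np.float64(-0.0464), np.float64(-0.0464)]}
{'grip': [-1, -1, -1, -1, -1], 'linear': [[0.0077, 0.0624, -0.0506], [0.0077, 0.0691, -0.0411], [0.0076, 0.0743, -0.0306], [0.0077, 0.0779, -0.0194], [0.0077, 0.08, -0.0079]], 'turn': [np.float64(-0.0464), np.float64(-0.0464), np.float64(-0.0464), np.float64(-0.0464), np.float64(-0.0464)]}
{'grip': [-1, -1, -1], 'linear': [[0.0077, 0.0803, 0.0037], [0.0077, 0.0789, 0.0154], [0.0077, 0.0758, 0.0267]], 'turn': [np.float64(-0.0464), np.float64(-0.0464), np.float64(-0.0464)]}
end [473.5 322.3 150. ] 118.46
```

Request:
carry_out(
  grip=[-1,-1,-1,-1,-1],
  linear=[
    [0.0056,-0.0508,-0.0729],
    [0.0056,-0.0406,-0.0791],
    [0.0057,-0.0296,-0.0838],
    [0.0056,-0.0181,-0.087],
    [0.0056,-0.0063,-0.0887],
  ],
  turn=[-0.0428,-0.0428,-0.0428,-0.0428,-0.0428],
)

```text
t: 0.6
eef_pos: [361.9, -386.5, 214.3]
tcp_rot: [-1.911, 1.571, 2.307]
ft_force: [0.7, -1.1, 0.2]
opening: 1.003
```

Request:
carry_out(
  grip=[-1,-1,-1,-1,-1],
  linear=[
    [0.0056,0.0056,-0.0887],
    [0.0057,0.0175,-0.0872],
    [0.0056,0.0291,-0.084],
    [0.0056,0.04,-0.0793],
    [0.0056,0.0503,-0.0733],
  ],
  turn=[-0.0428,-0.0428,-0.0428,-0.0428,-0.0428],
)

```text
t: 1.1
eef_pos: [480.7, -198.5, 200.3]
tcp_rot: [-1.879, 1.571, 3.011]
ft_force: [0.5, -1.0, 0.7]
opening: 1.003
```

Request:
carry_out(
  grip=[-1,-1,-1,-1,-1],
  linear=[
    [0.0077,0.0128,-0.0793],
    [0.0077,0.0242,-0.0767],
    [0.0077,0.0351,-0.0723],
    [0.0077,0.0452,-0.0664],
    [0.0077,0.0544,-0.0592],
  ],
  turn=[-0.0464,-0.0464,-0.0464,-0.0464,-0.0464],
)

```text
t: 1.6
eef_pos: [477.2, 2.3, 181.0]
tcp_rot: [-2.26, 1.571, -2.923]
ft_force: [0.7, -0.7, -0.1]
opening: 0.998
```

Request:
carry_out(
  grip=[-1,-1,-1,-1,-1],
  linear=[
    [0.0077,0.0624,-0.0506],
    [0.0077,0.0691,-0.0411],
    [0.0076,0.0743,-0.0306],
    [0.0077,0.0779,-0.0194],
    [0.0077,0.08,-0.0079],
  ],
  turn=[-0.0464,-0.0464,-0.0464,-0.0464,-0.0464],
)

```text
t: 2.1
eef_pos: [474.7, 203.2, 161.8]
tcp_rot: [-2.616, 1.57, -2.551]
ft_force: [0.9, -0.0, 0.4]
opening: 1.0
```

Request:
carry_out(
  grip=[-1,-1,-1,-1],
  linear=[
    [0.0077,0.0803,0.0037],
    [0.0077,0.0789,0.0154],
    [0.0077,0.0758,0.0267],
    [0,0,0],
  ],
  turn=[-0.0464,-0.0464,-0.0464,0],
)

```text
t: 2.5
eef_pos: [472.9, 325.7, 149.6]
tcp_rot: [2.089, 1.57, 2.594]
ft_force: [0.2, -1.1, 0.7]
opening: 1.004
```

```bash
python3 - <<'E'
from plan import *
st();plan([(473.5,322.3,95,118.4,2),(473.5,322.3,40,118.4,3)],-1)
E
```

```text
2.5 [472.89 325.72 149.61] y 118.93 [ 0.21 -1.15  0.68] 1.004 j6 -1.59
{'grip': [-1, -1, -1, -1, -1], 'linear': [[0.0546, -0.0033, -0.0011], [0.0546, -0.0033, -0.0011], [0.0367, 0.0, 0.0], [0.0367, 0.0, 0.0], [0.0366, 0.0, 0.0]], 'turn': [np.float64(0.0015), np.float64(0.0015), np.float64(0.0), np.float64(0.0), np.float64(0.0)]}
end [473.5 322.3  40. ] 118.39
```

Request:
carry_out(
  grip=[-1,-1,-1,-1],
  linear=[
    [0.03,0,0],
    [0.03,0,0],
    [0.03,0,0],
    [0,0,0],
  ],
  turn=[0,0,0,0],
)

```text
t: 2.9
eef_pos: [472.8, 321.1, 103.8]
tcp_rot: [-3.113, 1.567, -2.618]
ft_force: [-0.6, -0.4, 0.2]
opening: 1.002
```

```bash
python3 - <<'E'
from plan import *
st();plan([(473.5,322.3,40,118.4,4)],-1)
im=cams.read_camera("scene");cv2.imwrite("pics/a.png",cv2.resize(im[130:340,230:510],(800,600)))
E
```

```text
2.9 [472.79 321.09 103.84] y 118.38 [-0.62 -0.41  0.2 ] 1.002 j6 -1.58
{'grip': [-1, -1, -1, -1], 'linear': [[0.0319, 0.0004, 0.0006], [0.0319, 0.0003, 0.0006], [0.032, 0.0004, 0.0006], [0.0319, 0.0003, 0.0006]], 'turn': [np.float64(0.0), np.float64(0.0), np.float64(0.0), np.float64(0.0)]}
end [473.5 322.3  40. ] 118.38
```

View pics/a.png

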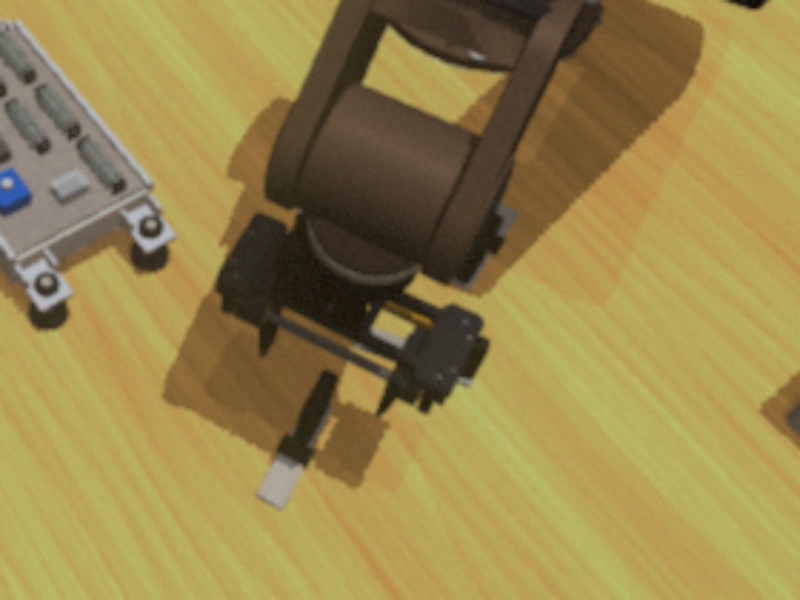

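The open fingers straddle the target grip at about (320,400), and the jaw line is square to it. I'll descend and close.

Request:
carry_out(
  grip=[-1,-1,-1,-1,-1],
  linear=[
    [0.035,0,0],
    [0.035,0,0],
    [0.035,0,0],
    [0.025,0,0],
    [0,0,0],
  ],
  turn=[0,0,0,0,0],
)

```text
t: 3.45
eef_pos: [473.3, 321.7, 39.7]
tcp_rot: [-3.091, 1.569, -2.595]
ft_force: [0.2, -0.0, -0.1]
opening: 0.996
```

Request:
carry_out(
  grip=[1,1,1,1,1],
  linear=[
    [0,0,0],
    [0,0,0],
    [0,0,0],
    [0,0,0],
    [0,0,0],
  ],
  turn=[0,0,0,0,0],
)

```text
t: 3.95
eef_pos: [473.6, 322.2, 40.8]
tcp_rot: [-0.189, 1.57, 0.308]
ft_force: [0.7, -0.1, 0.2]
opening: 0.636
```

Request:
carry_out(
  grip=[1,1,1,1,1],
  linear=[
    [0,0,0],
    [0,0,0],
    [0,0,0],
    [0,0,0],
    [0,0,0],
  ],
  turn=[0,0,0,0,0],
)

```text
t: 4.45
eef_pos: [473.5, 322.1, 40.5]
tcp_rot: [-2.146, 1.571, -1.649]
ft_force: [-0.4, -1.3, 0.9]
opening: 0.217
```

```bash
python3 - <<'E'
from plan import *
st()
E
```

```text
4.45 [473.55 322.09  40.47] y 118.46 [-0.41 -1.33  0.87] 0.217 j6 -1.59
```

Request:
carry_out(
  grip=[1,1,1,1,1],
  linear=[
    [0,0,0],
    [0,0,0],
    [0,0,0],
    [-0.02,0,0],
    [-0.02,0,0],
  ],
  turn=[0,0,0,0,0],
)

```text
t: 4.95
eef_pos: [473.5, 322.1, 61.1]
tcp_rot: [-2.995, 1.57, -2.498]
ft_force: [-0.7, -0.5, -1.9]
opening: 0.148
```

```bash
python3 - <<'E'
from plan import *
st();plan([(497.3,223.2,60,2.3,15)],1,(473.5,322.2,60.5,118.4))
E
```

```text
4.95 [473.49 322.06  61.12] y 118.47 [-0.66 -0.49 -1.94] 0.148 j6 -1.59
{'grip': [1, 1, 1, 1, 1], 'linear': [[0.0001, -0.0131, -0.0035], [0.0, -0.0135, -0.0017], [0.0001, -0.0136, 0.0002], [0.0001, -0.0134, 0.0019], [0.0, -0.013, 0.0038]], 'turn': [0.043, 0.043, 0.043, 0.043, 0.043]}
{'grip': [1, 1, 1, 1, 1], 'linear': [[0.0001, -0.0125, 0.0055], [0.0001, -0.0115, 0.0071], [0.0, -0.0105, 0.0086], [0.0001, -0.0093, 0.0099], [0.0001, -0.0078, 0.0111]], 'turn': [0.043, 0.043, 0.043, 0.043, 0.043]}
{'grip': [1, 1, 1, 1, 1], 'linear': [[0.0, -0.0063, 0.0121], [0.0001, -0.0046, 0.0127], [0.0001, -0.0028, 0.0133], [0.0, -0.001, 0.0135], [0.0001, 0.0008, 0.0136]], 'turn': [0.043, 0.043, 0.043, 0.043, 0.043]}
end [497.3 223.2  60. ] 2.3
```

Request:
carry_out(
  grip=[1,1,1,1,1],
  linear=[
    [0.0001,-0.0131,-0.0035],
    [0,-0.0135,-0.0017],
    [0.0001,-0.0136,0.0002],
    [0.0001,-0.0134,0.0019],
    [0,-0.013,0.0038],
  ],
  turn=[0.043,0.043,0.043,0.043,0.043],
)

```text
t: 5.45
eef_pos: [481.8, 289.0, 61.4]
tcp_rot: [0.492, 1.57, 0.307]
ft_force: [0.4, -0.3, -2.0]
opening: 0.151
```

Request:
carry_out(
  grip=[1,1,1,1,1],
  linear=[
    [0.0001,-0.0125,0.0055],
    [0.0001,-0.0115,0.0071],
    [0,-0.0105,0.0086],
    [0.0001,-0.0093,0.0099],
    [0.0001,-0.0078,0.0111],
  ],
  turn=[0.043,0.043,0.043,0.043,0.043],
)

```text
t: 5.95
eef_pos: [489.8, 256.0, 61.2]
tcp_rot: [1.133, 1.57, 0.273]
ft_force: [-0.7, -1.1, -1.4]
opening: 0.143
```

Request:
carry_out(
  grip=[1,1,1,1,1],
  linear=[
    [0,-0.0063,0.0121],
    [0.0001,-0.0046,0.0127],
    [0.0001,-0.0028,0.0133],
    [0,-0.001,0.0135],
    [0.0001,0.0008,0.0136],
  ],
  turn=[0.043,0.043,0.043,0.043,0.043],
)

```text
t: 6.45
eef_pos: [497.8, 222.9, 61.0]
tcp_rot: [1.755, 1.57, 0.22]
ft_force: [0.1, 0.2, -1.6]
opening: 0.143
```

Request:
carry_out(
  grip=[1,1,1,1],
  linear=[
    [0.014,0,0],
    [0.014,0,0],
    [0.01,0,0],
    [0,0,0],
  ],
  turn=[0,0,0,0],
)

```text
t: 6.85
eef_pos: [497.2, 223.4, 40.4]
tcp_rot: [-1.203, 1.57, -2.73]
ft_force: [-0.5, 0.2, -1.2]
opening: 0.145
```

```bash
python3 - <<'E'
from plan import *
st()
a=cams.read_camera("scene");b=cams.read_camera("top");cv2.imwrite("pics/s1.png",a);cv2.imwrite("pics/t1.png",b)
C=np.zeros((600,800,3),np.uint8)
C[:,:400]=cv2.resize(a[170:290,240:320],(400,600),interpolation=cv2.INTER_CUBIC);C[:400,400:]=cv2.resize(b[125:225,130:230],(400,400),interpolation=cv2.INTER_CUBIC)
cv2.imwrite("pics/b.png",C)
E
```

```text
6.85 [497.21 223.37  40.38] y 2.51 [-0.55  0.23 -1.22] 0.145 j6 0.26
```

View pics/b.png

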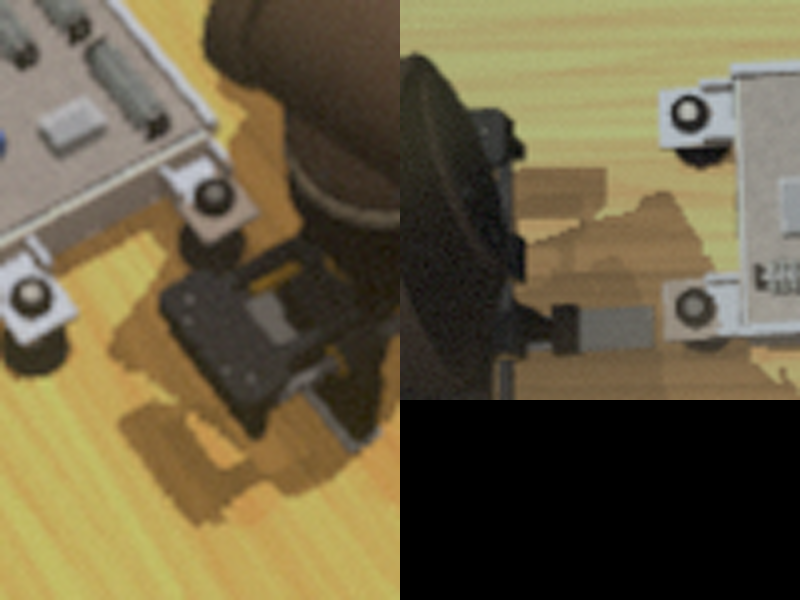

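The top crop shows the tongue at crop x 580–655, y 308–348, in line with the -x,+y foot, with the tip clear of the lug. I'll check the numbers and settle the shim onto the bench.

Request:
carry_out(
  grip=[1,1],
  linear=[
    [0.001,0,0],
    [0,0,0],
  ],
  turn=[0,0],
)

```text
t: 7.15
eef_pos: [497.4, 223.2, 40.4]
tcp_rot: [-0.698, 1.571, -2.227]
ft_force: [-0.2, -1.3, -2.0]
opening: 0.145
```

```bash
python3 - <<'E'
from plan import *
st()
b=cv2.imread("pics/t1.png").astype(int)
print('tip',ray('top',(130+655/4-.4,125+328/4-.4),4).round(1),'back',ray('top',(130+580/4-.4,125+328/4-.4),4).round(1))
# foot silhouettes vs predicted tongue
print('pred tip',[497.2+.04*80,223.4-80])
hs=cv2.cvtColor(b.astype(np.uint8),cv2.COLOR_BGR2HSV).astype(int)
m=(hs[...,1]<95)&(hs[...,2]>60);m2=np.zeros_like(m);m2[198:216,272//1-272+276-130:194]=1
n,l,s,c=cv2.connectedComponentsWithStats((m&m2).astype(np.uint8))
for k in range(1,n):
    if s[k][4]>60:
        w=np.array([ray('top',q[::-1],4)[:2] for q in np.argwhere(l==k)],np.float32);print(s[k],cv2.minAreaRect(w),w.mean(0))
E
```

```text
7.15 [497.39 223.19  40.41] y 2.4 [-0.23 -1.25 -2.  ] 0.145 j6 0.26
tip [494.8 -89.1   4. ] back [495.4 -45.9   4. ]
pred tip [500.4, 143.4]
[172 201  22  13 221] ((498.5562744140625, 166.62301635742188), (26.986549377441406, 49.04743957519531), 2.726377487182617) [498.42007 163.70323]
```

Request:
carry_out(
  grip=[1,1],
  linear=[
    [0.001,0,0],
    [0,0,0],
  ],
  turn=[0,0],
)

```text
t: 7.35
eef_pos: [497.4, 223.2, 40.1]
tcp_rot: [1.431, 1.571, -0.098]
ft_force: [-1.7, 0.5, 1.5]
opening: 0.143
```

Request:
carry_out(
  grip=[1,1],
  linear=[
    [0.001,0,0],
    [0,0,0],
  ],
  turn=[0,0],
)

```text
t: 7.55
eef_pos: [497.5, 223.2, 40.1]
tcp_rot: [1.708, 1.57, 0.179]
ft_force: [-2.3, -0.0, 6.9]
opening: 0.145
```

Request:
carry_out(
  grip=[1,1,1,1,1],
  linear=[
    [-0.0007,0,0],
    [0,0,0.006],
    [0,0,0.006],
    [0,0,0.006],
    [0,0,0.004],
  ],
  turn=[0,0,0,0,0],
)

```text
t: 8.05
eef_pos: [498.3, 212.0, 40.1]
tcp_rot: [1.879, 1.57, 0.35]
ft_force: [0.3, 3.7, 5.6]
opening: 0.148
```

Request:
carry_out(
  grip=[1,1],
  linear=[
    [0,0,0.003],
    [0,0,0],
  ],
  turn=[0,0],
)

```text
t: 8.25
eef_pos: [498.4, 210.4, 40.1]
tcp_rot: [1.703, 1.57, 0.173]
ft_force: [-0.1, 1.9, 5.4]
opening: 0.144
```

Request:
carry_out(
  grip=[1,1],
  linear=[
    [0,0,0.003],
    [0,0,0],
  ],
  turn=[0,0],
)

```text
t: 8.45
eef_pos: [498.4, 209.0, 40.1]
tcp_rot: [1.763, 1.57, 0.233]
ft_force: [-0.0, 2.2, 5.4]
opening: 0.147
```

Request:
carry_out(
  grip=[1,1],
  linear=[
    [-0.0004,0,0.003],
    [0,0,0],
  ],
  turn=[0,0],
)

```text
t: 8.65
eef_pos: [498.3, 207.3, 40.1]
tcp_rot: [1.193, 1.57, -0.337]
ft_force: [0.4, 0.3, 3.4]
opening: 0.144
```

Request:
carry_out(
  grip=[1,1],
  linear=[
    [0,0,0.002],
    [0,0,0],
  ],
  turn=[0,0],
)

```text
t: 8.85
eef_pos: [498.3, 206.5, 40.1]
tcp_rot: [1.402, 1.57, -0.128]
ft_force: [1.2, 1.4, 5.4]
opening: 0.148
```

Request:
carry_out(
  grip=[1,1],
  linear=[
    [0,0,0.002],
    [0,0,0],
  ],
  turn=[0,0],
)

```text
t: 9.05
eef_pos: [498.2, 205.6, 40.1]
tcp_rot: [1.606, 1.571, 0.077]
ft_force: [0.2, 3.1, 4.7]
opening: 0.145
```

Request:
carry_out(
  grip=[1,1],
  linear=[
    [0,0,0.002],
    [0,0,0],
  ],
  turn=[0,0],
)

```text
t: 9.25
eef_pos: [498.3, 204.6, 40.1]
tcp_rot: [1.781, 1.571, 0.251]
ft_force: [-0.1, 2.6, 4.8]
opening: 0.144
```

Request:
carry_out(
  grip=[1,1],
  linear=[
    [0,0,0.002],
    [0,0,0],
  ],
  turn=[0,0],
)

```text
t: 9.45
eef_pos: [498.3, 203.6, 40.1]
tcp_rot: [1.673, 1.571, 0.144]
ft_force: [0.7, 3.1, 5.1]
opening: 0.144
```

Request:
carry_out(
  grip=[1,1],
  linear=[
    [0,0,0.001],
    [0,0,0],
  ],
  turn=[0,0],
)

```text
t: 9.65
eef_pos: [498.3, 203.2, 40.1]
tcp_rot: [1.755, 1.571, 0.226]
ft_force: [-0.1, 3.5, 4.9]
opening: 0.145
```

Request:
carry_out(
  grip=[1,1],
  linear=[
    [0,0,0.002],
    [0,0,0],
  ],
  turn=[0,0],
)

```text
t: 9.85
eef_pos: [498.3, 202.2, 40.1]
tcp_rot: [1.953, 1.571, 0.424]
ft_force: [-0.5, 3.4, 4.6]
opening: 0.139
```

Request:
carry_out(
  grip=[1,1],
  linear=[
    [0,0,0.002],
    [0,0,0],
  ],
  turn=[0,0],
)

```text
t: 10.05
eef_pos: [498.4, 201.3, 40.1]
tcp_rot: [2.088, 1.571, 0.559]
ft_force: [-0.1, 3.1, 5.1]
opening: 0.145
```

```bash
python3 - <<'E'
from plan import *
st()
b=cams.read_camera("top");cv2.imwrite("pics/t2.png",b);a=cams.read_camera("scene");cv2.imwrite("pics/s2.png",a)
C=np.hstack([cv2.resize(a[190:240,260:310],(400,400),interpolation=cv2.INTER_CUBIC),cv2.resize(b[180:230,165:215],(400,400),interpolation=cv2.INTER_CUBIC)]);cv2.imwrite("pics/c.png",C)
E
```

```text
10.05 [498.36 201.26  40.13] y 2.37 [-0.13  3.11  5.08] 0.145 j6 0.22
```

View pics/c.png

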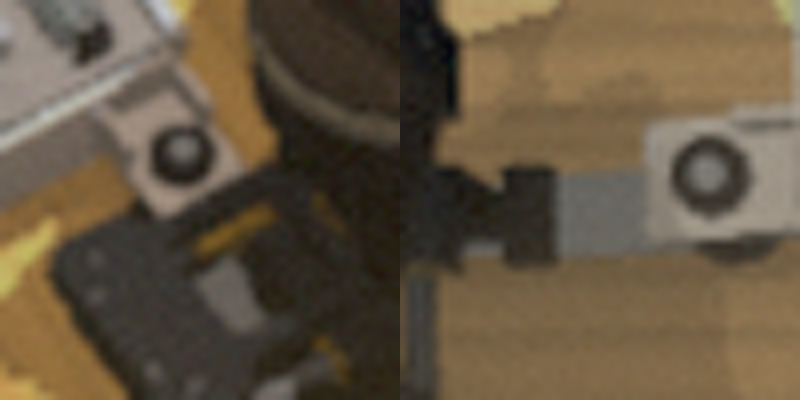

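The right half shows the tongue passing under the lug, with the shoulder front at about (555,212) and the foot edge at about (735,255). I'll put numbers on the remaining gap.

```bash
python3 - <<'E'
from plan import *
c=lambda x,y:(165+x/8-.44,180+y/8-.44)
print('shoulder front z14',ray('top',c(155,212),14).round(1),'z4',ray('top',c(155,212),4).round(1),'pred y',201.3-38)
print('tongue centre row',ray('top',c(200,212),4).round(1))
print('foot low edge z5',ray('top',c(337,263),5).round(1),'knob z57',ray('top',c(308,174),57).round(1),'lug end z58',ray('top',c(248,180),58).round(1))
for p in((501.8,110.3,5),(483.8,110.3,5)):print((8*(proj('top',p)-[165,180]+.44)).round(0))
E
```

```text
shoulder front z14 [498.4 161.4  14. ] z4 [499.9 163.4   4. ] pred y 163.3
tongue centre row [499.7 150.4   4. ]
foot low edge z5 [484.1 110.5   5. ] knob z57 [501.4 111.5  57. ] lug end z58 [499.8 127.6  58. ]
[338. 202.]
[338. 264.]
```

The foot centre checks out at (501.9, 110.5). The tip is already about 8 mm past its rim at a steady ~3 N, so this is the hanging foot. I'll keep pushing gently.

Request:
carry_out(
  grip=[1,1,1,1,1],
  linear=[
    [0,0,0.002],
    [0,0,0.002],
    [0,0,0.002],
    [0,0,0.002],
    [0,0,0],
  ],
  turn=[0,0,0,0,0],
)

```text
t: 10.65
eef_pos: [498.6, 197.3, 40.1]
tcp_rot: [2.14, 1.57, 0.61]
ft_force: [-0.1, 3.5, 4.3]
opening: 0.144
```

Request:
carry_out(
  grip=[1,1,1,1,1],
  linear=[
    [0,0,0.002],
    [0,0,0.002],
    [0,0,0.002],
    [0,0,0.002],
    [0,0,0],
  ],
  turn=[0,0,0,0,0],
)

```text
t: 11.15
eef_pos: [498.7, 193.3, 40.1]
tcp_rot: [2.118, 1.57, 0.588]
ft_force: [0.1, 3.9, 5.2]
opening: 0.144
```

Light drag continues and z is steady. Next, 20 mm more.

Request:
carry_out(
  grip=[1,1,1,1,1],
  linear=[
    [0,0,0.003],
    [0,0,0.003],
    [0,0,0.003],
    [0,0,0.003],
    [0,0,0],
  ],
  turn=[0,0,0,0,0],
)

```text
t: 11.65
eef_pos: [499.0, 187.2, 40.1]
tcp_rot: [2.08, 1.571, 0.55]
ft_force: [0.8, 3.9, 6.3]
opening: 0.146
```

Request:
carry_out(
  grip=[1,1,1,1,1],
  linear=[
    [0,0,0.003],
    [0,0,0.003],
    [0,0,0.003],
    [0,0,0.003],
    [0,0,0],
  ],
  turn=[0,0,0,0,0],
)

```text
t: 12.15
eef_pos: [499.2, 181.2, 40.1]
tcp_rot: [2.048, 1.571, 0.518]
ft_force: [-0.0, 3.6, 4.8]
opening: 0.148
```

Request:
carry_out(
  grip=[1,1,1,1,1],
  linear=[
    [0,0,0.003],
    [0,0,0.003],
    [0,0,0.003],
    [0,0,0.003],
    [0,0,0],
  ],
  turn=[0,0,0,0,0],
)

```text
t: 12.65
eef_pos: [499.4, 175.2, 40.1]
tcp_rot: [2.096, 1.571, 0.566]
ft_force: [-0.1, 3.6, 5.3]
opening: 0.146
```

Request:
carry_out(
  grip=[1,1,1,1],
  linear=[
    [0,0,0.003],
    [0,0,0.003],
    [0,0,0.003],
    [0,0,0],
  ],
  turn=[0,0,0,0],
)

```text
t: 13.05
eef_pos: [499.6, 170.7, 40.1]
tcp_rot: [2.197, 1.571, 0.668]
ft_force: [0.5, 3.8, 5.9]
opening: 0.147
```

Request:
carry_out(
  grip=[1,1,1],
  linear=[
    [0,0,0.002],
    [0,0,0],
    [0,0,0],
  ],
  turn=[0,0,0],
)

```text
t: 13.35
eef_pos: [499.7, 169.8, 40.1]
tcp_rot: [1.963, 1.571, 0.433]
ft_force: [0.4, 4.2, 4.9]
opening: 0.143
```

Request:
carry_out(
  grip=[1,1,1],
  linear=[
    [0,0,0.002],
    [0,0,0],
    [0,0,0],
  ],
  turn=[0,0,0],
)

```text
t: 13.65
eef_pos: [499.7, 168.8, 40.1]
tcp_rot: [2.057, 1.571, 0.527]
ft_force: [0.2, 4.3, 5.2]
opening: 0.146
```

Request:
carry_out(
  grip=[1,1,1],
  linear=[
    [0,0,0.002],
    [0,0,0],
    [0,0,0],
  ],
  turn=[0,0,0],
)

```text
t: 13.95
eef_pos: [499.7, 167.8, 40.1]
tcp_rot: [2.297, 1.571, 0.767]
ft_force: [0.5, 4.6, 5.6]
opening: 0.144
```

Request:
carry_out(
  grip=[1,1,1],
  linear=[
    [0,0,0.0016],
    [0,0,0],
    [0,0,0],
  ],
  turn=[0,0,0],
)

```text
t: 14.25
eef_pos: [499.8, 167.1, 40.1]
tcp_rot: [2.378, 1.57, 0.848]
ft_force: [0.3, 5.7, 4.6]
opening: 0.148
```

Request:
carry_out(
  grip=[1,1,1],
  linear=[
    [0,0,0.001],
    [0,0,0],
    [0,0,0],
  ],
  turn=[0,0,0],
)

```text
t: 14.55
eef_pos: [499.8, 166.8, 40.1]
tcp_rot: [2.443, 1.57, 0.914]
ft_force: [-1.0, 7.7, 5.4]
opening: 0.144
```

Request:
carry_out(
  grip=[1,1,1],
  linear=[
    [0,0,0.001],
    [0,0,0],
    [0,0,0],
  ],
  turn=[0,0,0],
)

```text
t: 14.85
eef_pos: [499.8, 166.5, 40.1]
tcp_rot: [2.611, 1.57, 1.081]
ft_force: [-1.8, 8.8, 5.1]
opening: 0.148
```

The force steps from about 4.3 to 8.8 N as the TCP stalls at y=166.5, where the geometry predicts home. The shoulder has met the foot. I'll release and rise.

Request:
carry_out(
  grip=[-1,-1,-1,-1,-1],
  linear=[
    [0,0,0],
    [0,0,0],
    [0,0,0],
    [0,0,0],
    [0,0,0],
  ],
  turn=[0,0,0,0,0],
)

```text
t: 15.35
eef_pos: [499.7, 165.7, 39.9]
tcp_rot: [-0.983, 1.57, -2.512]
ft_force: [-0.5, -0.6, 0.4]
opening: 0.513
```

Request:
carry_out(
  grip=[-1,-1,-1,-1,-1],
  linear=[
    [0,0,0],
    [0,0,0],
    [-0.02,0,0],
    [-0.05,0,0],
    [-0.08,0,0],
  ],
  turn=[0,0,0,0,0],
)

```text
t: 15.85
eef_pos: [498.9, 165.7, 115.1]
tcp_rot: [-1.394, 1.567, -2.923]
ft_force: [-0.2, 0.7, -0.2]
opening: 0.928
```

Request:
carry_out(
  grip=[-1,-1,-1,-1,-1],
  linear=[
    [-0.08,0,-0.05],
    [-0.02,0,-0.09],
    [0,0,-0.09],
    [0,0,-0.09],
    [0,0,0],
  ],
  turn=[0,0,0,0,0],
)

```text
t: 16.35
eef_pos: [492.5, 329.9, 165.9]
tcp_rot: [2.247, 1.569, 0.721]
ft_force: [0.0, -0.8, -0.1]
opening: 1.002
```

```bash
python3 - <<'E'
from plan import *
st()
b=cams.read_camera("top");a=cams.read_camera("scene")
cv2.imwrite("pics/t3.png",b);cv2.imwrite("pics/s3.png",a)
C=np.hstack([cv2.resize(a[180:240,255:315],(400,400),interpolation=cv2.INTER_CUBIC),cv2.resize(b[170:230,155:215],(400,400),interpolation=cv2.INTER_CUBIC)]);cv2.imwrite("pics/d.png",C)
E
```

```text
16.35 [492.51 329.92 165.91] y 2.58 [ 0.02 -0.82 -0.14] 1.002 j6 0.43
```

View pics/d.png

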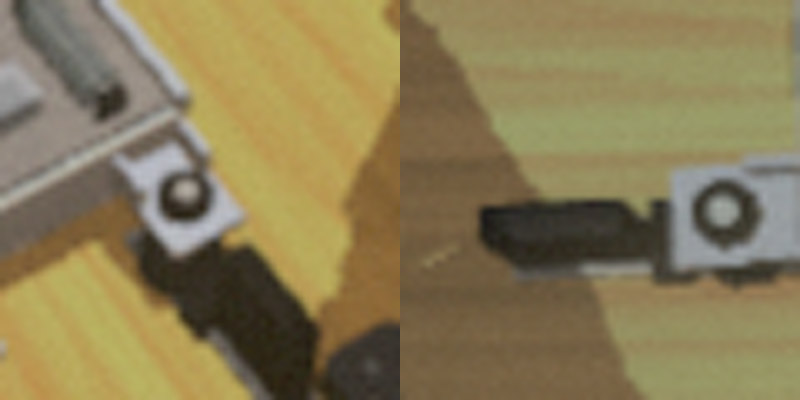

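The right half shows the shim lying square along the module's y axis, with its shoulder (about x 652) tucked under the end of the lug. One numeric check, then I'll hand in.

```bash
python3 - <<'E'
from plan import *
c=lambda x,y:(155+x/6.667-.42,170+y/6.667-.42)
print('shoulder rear z14',ray('top',c(252,240),14).round(1),'exp y 142.4','grip rear top z60',ray('top',c(80,222),60).round(1),'exp y',110.4+18+62)
a0,a1,b0,b1=[cv2.imread(f"pics/{n}.png").astype(int) for n in("top0","top1" if 0 else "t3","scene0","s3")]
for n,(y,x) in(("flask",(slice(50,112),slice(170,215))),("jar",(slice(42,104),slice(258,294)))):print(n,abs(a0[y,x]-a1[y,x]).mean().round(2))
y,x=slice(85,115),slice(245,270);print('pot scene',abs(b0[y,x]-b1[y,x]).mean().round(2))
env.job_done()
E
```

```text
shoulder rear z14 [499.2 142.1  14. ] exp y 142.4 grip rear top z60 [498.7 189.9  60. ] exp y 190.4
flask 3.11
jar 2.98
pot scene 31.88
the job is handed in; nothing more can be done
```

The shim is fully home under the loose foot, the one at the -x, +y corner (foot_fl by world axes), and I've handed the job in. It was the first foot I tried, so no others needed testing. I used the shim farthest from the base and was done at about 16 s.

**Insertion:** the tongue stayed flat on the bench and slid in with 3–4 N of drag. At TCP y = 166.5, where the geometry predicted home, the force rose to about 9 N as the shoulder met the foot. I then opened the gripper and backed the arm away.

**Last checks:**
- **Shim position:** the shoulder's rear edge measured y = 142.1 against 142.4 expected, and the grip's rear 189.9 against 190.4. The shim looks square to the module's side, and the gripper is clear of it.
- **Flask and jar:** unchanged between the first and last pictures.
- **Pot (check failed):** the pictures differ clearly around it (31.9 mean pixel difference, against about 3 for the flask and jar). The arm's shadow lay beside it at the start and has since moved, which is the likely cause. No planned move passed near the pot, but I did not measure its position again.

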